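Close the stock tin on the balance and hold off its outer lid

ROBOT

A 6-joint arm with a two-finger parallel gripper is mounted at the origin on the work surface. World frame = base frame: x ahead of the robot, y to its left, z up, the work surface at z = 0. Lengths are in m, angles in rad, forces in N, time in s.
With the tool pointing down it reaches from about 0.325 to 0.9 m from the base axis. Payload 6.1 kg.
Tool frame: the origin (TCP) lies on the centre line of the jaws, within the pads' length; the fingertips stand 19 mm ahead of it and the grasp point (between the pads) is the TCP (bot.nose_length is the z of the fingertips in the tool frame, in m); z points along the fingers, y is the line along which they close (so a half turn about z gives the same grasp; the last joint's range is limited). The gripper opens to 85 mm and grips with 20 to 120 N. Pads are 22 mm wide; open, the fingers measure 114 mm over their backs; the gripper's body (76 mm by 85 mm) begins 54 mm behind the grasp point. The pads swing forward as they close: fully open they stand 13 mm farther back than shut.
Start: joints at [-0.126, 0.22, 1.526, -0, 1.395, -0.126], TCP at [0.625, -0, 0.25] pointing down, gripper open.
Joint ranges: [-2.98, 2.98], [-0.91, 2.08], [0.09, 2.57], [-1.24, 4.39], [0.2, 2.65], [-2.68, 2.68]. Speed limits (rad/s): [2.57, 2.57, 3.01, 3.14, 3.14, 3.14].

INTERFACE

Orientations are given as a unit quaternion [x, y, z, w].
In Python, from workcell import readout, optics, bot gives the robot as it stands.
- The arm moves only by the shell command python3 -m creep 'ROWS' [FORCE]. ROWS is JSON, a list that holds one entry, the list of rows, each a list of 5 numbers: the closure, from 0 (fully open) to 1 (shut), then the shift along the tool's x, y, z as a fraction of full scale, then the turn about the tool's z as a fraction of full scale. A call has 1 to 10 rows; each row is the pose to reach, as a shift and turn from the pose commanded when the call began, along the tool's axes at that moment, turning the shorter way round; what a row does not reach only later rows make up. Full scale, the value 1, is 0.1 m for a shift and 360 degrees for a turn. A row lasts 1/10 s, in which the tool goes at most 50 mm and 8.59 degrees, less where a joint would pass 70% of its speed; a pose out of reach is approached as far as the arm can. A call with a number of a shift or a turn outside -1 to 1 is refused whole. A call with a gripper value outside its range is refused whole. The fingers move at their own pace and stop on an object; FORCE is the grip in N (left out, the last holds). Time passes only in rows, so rows that repeat a pose let the fingers close. It gives the time, the measured TCP pose, the force, the opening and the grip force at its end, in the units of the state.
- readout.get_obs(): the state, without advancing time (a new reading comes with each control period).
- optics.get_image(name): name is "scene" or "side" or "wrist"; returns a dict with "frame" (400x640x3 uint8, blue, green, red), "range_z" (400x640 float32, m along the optical axis (not along the pixel's ray), 0 where there is no reading), "fx", "fy", "cx", "cy" (pixels), "origin" and "orientation" of the camera in the world; the wrist camera has in their place "mount" (4x4, takes a point from camera to tool coordinates, whose origin is the TCP and whose axes are the flange's). Camera axes: x right, y down, z forward; pixel columns grow to the right and rows downward; lengths in m; the calibration is good to about 2 mm. The wrist camera is an equidistant fisheye: a pixel r from the principal point sees the ray r / f radians off the axis. A picture is of the moment at which its call begins: read the wrist's pose just before it.
- bot.job_done(): hands the job in; it is judged then, once.
The state is a dict: "t": time; "joint_positions": joint angles; "qd": joint speeds; "tau": joint torques, N m; "position": TCP position; "eef_rot": TCP orientation; "force": force on the tool from outside, world axes, zero at the start; "wrist_torque": the same for the moment, N m; "gripper_width": finger opening in m; "finger_force": force on a finger pad.
Only numpy, scipy, OpenCV 4.12 (cv2) and the standard library are available. Lean on these libraries where they do the work, as an engineer would, in place of code of your own. Each camera call takes 0.05 s, during which the arm holds its last target. There are 200 camera calls.

TASK

The tin on the balance is to be weighed with its inner lid only. Carry the two nested lids together, by the inner lid's flange, from the lid rest to the open tin and lower them gently until the inner lid is fully seated, never loading the balance with more than about 1.5 kg; then let go, take the outer lid alone by its bar, lift it straight off leaving the inner lid seated, and finish still holding it, level and still, raised at least 5 cm above the inner lid, touching neither balance, tin nor inner lid. Do not knock the pill bottle, vial or spatula.

Things in the scene. Friction and masses are not known exactly. Their poses are not given: they have to be found in the camera images.
- balance: Low white dispensing balance, fixed to the counter, housing 200 x 200 mm, top at 50 mm, with a round steel pan (140 mm across) above it that carries the tin. Stands on the left or the right of the work, turned up to about 30 degrees. Origin: centre of its underside; z up.
- pan (a joint): How far the balance pan, with the tin on it, has been pressed down, in m: 0 with the bare tin, then 0.5 mm per newton of added load (spring, 2000 N/m, damped), hard stop at 10 mm. 15 N (about 1.5 kg) is 7.5 mm; both lids together (0.2 to 0.35 kg) press it down about 1 to 2 mm.
- tin_mouth (a point): Centre of the mouth, in the rim plane, of the open steel tablet tin fixed on the pan: outside 90 (x) x 54 (y) x 55 (z) mm, wall 3 mm, mouth 84 x 48 mm, tablets 15 mm below the rim. x along its long side, z up; symmetric under a half turn. Rim 123 mm above the counter with no load. The inner lid is seated when its origin is at this point, long sides along the tin's.
- lid_rest: Plain grey plastic rest, fixed to the counter on the other side from the balance: base plate 120 x 90 x 6 mm and a block 60 (x) x 34 (y) mm on it, top at 50 mm, on which the inner lid's skirt stands loose. Origin: centre of its underside; z up.
- inner_lid: Loose metal inner lid, 0.10-0.18 kg. Flange 96 (x) x 60 (y) x 10 (z) mm, widest part: grip its long sides, across y. Below it a tapered skirt 9 mm deep, 80 x 44 narrowing to about 74 x 38 mm, enters the tin (2 mm play each way). Above it a boss 72 x 38 x 9 mm. Origin: centre of the flange's underside, which rests on the rim when seated; x along its long side. Symmetric under a half turn.
- outer_lid: Loose metal outer lid, 0.08-0.16 kg: upside-down tray 84 (x) x 50 (y) x 14 (z) mm, loose over the inner lid's boss (3.5 mm play), rim on the flange top, 10 mm above the inner lid's origin. An upright bar grip 50 (x) x 14 (y) mm stands on it, from 14 to 38 mm above the origin. Origin: centre of the rim's underside; x along its long side.
- pill_bottle: Bystander: white pill bottle, 56 mm across, 88 mm tall, loose, standing between balance and rest on the robot's side. Origin: centre of its underside.
- vial: Bystander: small amber jar, 34 mm across, 60 mm tall, loose, standing between balance and rest. Origin: centre of its underside.
- spatula: Bystander: counting spatula about 150 mm long lying, handle to the robot, at the far edge of the work. Origin: near its middle, on its underside.
Not all that is in view belongs to the job. Leave any blue or yellow look-alike of the outer_lid alone.

How it is judged:
By the outcome, as a careful person would: the job done as asked, in the order asked, and still so for the second after the job is handed in, while the arm keeps its last pose, push and grip.
It also fails if it takes over 58 s, if anything falls off the work surface, if the arm or the gripper's body presses on something with over 40 N, if the wrist force passes 120 N, or if a joint passes its speed limit or range.

## Working session

There is one attempt and no reset: what is moved stays moved. The work goes in short steps, Python scripts to look and compute and a shell command to move; the robot and the scene stay as the last step left them, time stands still between calls to the robot, and variables do not carry over. Pictures are saved under pics/ and viewed, at most 10 in all, crops included, and the job is handed in when it is done.

```bash
ls; mkdir -p pics; cat > h.py <<'E'
import numpy as np, cv2, pickle
from scipy.spatial.transform import Rotation as R
from workcell import readout, optics, bot
def snap(n):
    o=readout.get_obs(); im=optics.get_image(n); im['obs']={k:np.array(o[k]) for k in('position','eef_rot')}
    return im
def cloud(im):
    "world points per pixel for scene/side"
    z=im['range_z']; v,u=np.mgrid[:z.shape[0],:z.shape[1]]
    p=np.stack([(u-im['cx'])/im['fx']*z,(v-im['cy'])/im['fy']*z,z],-1)
    return p@R.from_quat(im['orientation']).as_matrix().T+np.array(im['origin']) if np.size(im['orientation'])==4 else p@np.array(im['orientation']).T+np.array(im['origin'])
E
python3 - <<'E'
from h import *
print(readout.get_obs(), bot.nose_length)
for n in('scene','side'):
    im=snap(n); cv2.imwrite(f'pics/{n}0.png',im['frame']); pickle.dump(im,open(n+'.pkl','wb'))
    print(n,{k:im[k] for k in('fx','fy','cx','cy','origin','orientation')},(im['range_z']>0).mean())
im=snap('wrist');cv2.imwrite('pics/wrist0.png',im['frame']);print({k:v for k,v in im.items() if k not in('frame','range_z')},'range_z' in im);pickle.dump(im,open('wrist.pkl','wb'))
E
```

```text
pics
{'t': 0.0, 'joint_positions': array([-1.26101577e-01,  2.21221597e-01,  1.52762570e+00,  6.03696002e-06,
        1.39466499e+00, -1.26062954e-01]), 'qd': array([-0.00170329,  0.00065219, -0.00203286,  0.00073355, -0.00101953,
       -0.00127836]), 'tau': array([-5.06932320e-04, -4.96913910e+01, -3.89390445e+01, -4.46828235e-04,
        1.12446505e-02,  2.49123751e-06]), 'position': array([6.24436882e-01, 6.84626805e-05, 2.49194274e-01]), 'eef_rot': array([ 7.07120486e-01,  7.07092424e-01, -5.85609810e-04, -7.60466915e-04]), 'force': array([0.06771371, 0.21231114, 0.46728553]), 'wrist_torque': array([ 0.00884426,  0.03863618, -0.01227065]), 'finger_force': 0.0, 'gripper_width': 0.08546988315674542} 0.019
scene {'fx': 496.79358182232903, 'fy': 496.79358182232903, 'cx': 322.34748981550916, 'cy': 199.27582144705474, 'origin': array([1.09301523, 0.34386746, 1.14337731]), 'orientation': array([ 0.51105028,  0.81596102, -0.23203103, -0.13855257])} 0.99576171875
side {'fx': 447.9115314480976, 'fy': 447.9115314480976, 'cx': 322.07561486909026, 'cy': 197.51455452861032, 'origin': array([0.10801627, 0.84095956, 0.67891778]), 'orientation': array([-0.19940062,  0.86083134, -0.4560922 ,  0.10577664])} 0.9959609375
{'fx': 309.70691628693146, 'fy': 309.70691628693146, 'cx': 320.7960820157142, 'cy': 203.57587416816943, 'mount': array([[-1.70726569e-04, -9.62632613e-01, -2.70810678e-01,
         6.78347791e-02],
       [ 9.99999596e-01, -4.03240591e-04,  8.02944866e-04,
         8.93136016e-04],
       [-8.82142773e-04, -2.70810432e-01,  9.62632293e-01,
        -1.23951991e-01],
       [ 0.00000000e+00,  0.00000000e+00,  0.00000000e+00,
         1.00000000e+00]]), 'obs': {'position': array([6.24493413e-01, 5.31440086e-05, 2.49317306e-01]), 'eef_rot': array([ 7.07111092e-01,  7.07101944e-01, -5.29330827e-04, -6.81898929e-04])}} True
```

View pics/scene0.png

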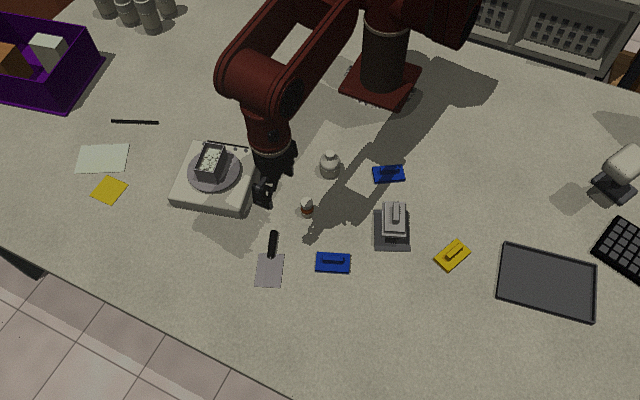

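View pics/side0.png

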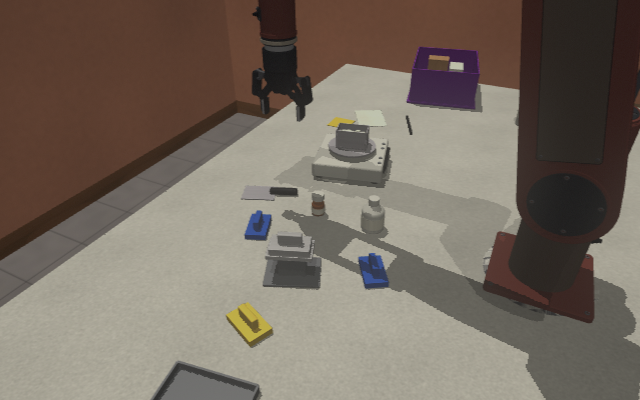

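The scene view shows the balance and tin at about (212,168), the nested lids on the rest at (394,220), the vial at (307,207), the bottle at (330,165) and the spatula at (270,260). The side view shows the lids at (291,245) and the tin at (352,138). Next I'll measure using depth from both views.

```bash
python3 - <<'E'
from h import *
def rect(p):
    (c,s,a)=cv2.minAreaRect((p[:,:2]*1000).astype(np.float32)); 
    if s[0]<s[1]: s=s[::-1]; a+=90
    return np.round(c,1),np.round(s,1),round((a+90)%180-90,1)
for n,boxes in (('scene',dict(lid=(370,425,190,255),tin=(165,245,140,215),vial=(298,316,194,218),bot=(316,344,148,182))),('side',dict(lid=(255,330,225,290),tin=(310,395,118,185),vial=(308,330,188,218),bot=(358,388,194,234)))):
    im=pickle.load(open(n+'.pkl','rb')); P=cloud(im)
    print(n, 'table z', np.median(P[280:300,200:240,2]))
    for k,(a,b,c,d) in boxes.items():
        Q=P[c:d,a:b].reshape(-1,3)
        h,e=np.histogram(Q[:,2],bins=np.arange(-.01,.16,.005)); print(k,[(round(x*1000),int(y)) for x,y in zip(e,h) if y>8])
        for lo,hi in dict(lid=[(.09,.12),(.078,.088),(.064,.12)],tin=[(.113,.135),(.1,.115),(.06,.08),(.046,.054)],vial=[(.015,.07)],bot=[(.015,.1)])[k]:
            q=Q[(Q[:,2]>lo)&(Q[:,2]<hi)]
            if len(q)>8: print(k,lo,len(q),np.round(np.median(q,0)*1000),'ztop',np.round(np.percentile(q[:,2],90)*1000,1),*rect(q))
E
```

```text
scene table z 0.00037455084612925127
lid [(-10, 15), (-5, 803), (0, 1281), (5, 535), (10, 37), (15, 11), (60, 23), (65, 120), (70, 90), (75, 49), (80, 353), (85, 107), (90, 11), (95, 9), (100, 22), (105, 84)]
lid 0.09 130 [489. 231. 106.] ztop 109.5 [485.3 229.4] [51.  13.7] 21.1
lid 0.078 483 [491. 231.  83.] ztop 85.6 [483.7 228.5] [87.  48.6] 21.5
lid 0.064 856 [496. 231.  83.] ztop 105.0 [484.8 228.5] [99.3 60.3] 22.4
tin [(-10, 19), (-5, 570), (0, 687), (5, 41), (10, 22), (15, 57), (20, 59), (25, 69), (30, 67), (35, 97), (40, 144), (45, 1105), (50, 1036), (55, 31), (60, 74), (65, 656), (70, 233), (75, 45), (80, 38), (85, 40), (90, 53), (95, 61), (100, 152), (105, 264), (110, 126), (115, 104), (120, 99), (125, 28)]
tin 0.113 267 [ 555. -255.  120.] ztop 125.0 [ 551.6 -255.4] [92.9 56.7] 14.2
tin 0.1 542 [ 549. -257.  107.] ztop 111.8 [ 550.9 -254. ] [91.7 55. ] 13.8
tin 0.06 1008 [ 569. -227.   69.] ztop 71.9 [ 555.5 -252.3] [137.7 131.9] -55.3
tin 0.046 2014 [ 603. -242.   50.] ztop 52.5 [ 549.7 -255.7] [205.4 199.3] 14.5
vial [(-5, 90), (0, 96), (5, 9), (10, 17), (15, 11), (20,
[... 1266 characters left out ...]
43.  108.] ztop 113.1 [ 545.9 -254.1] [89.6 65.5] 13.6
tin 0.06 568 [ 531. -224.   68.] ztop 74.4 [ 541.2 -242.5] [136.1 118.8] 24.1
tin 0.046 1278 [ 514. -205.   50.] ztop 51.8 [ 546.3 -254.6] [206.3 198.5] -76.4
vial [(-5, 143), (0, 215), (5, 18), (10, 20), (15, 20), (20, 28), (25, 22), (30, 31), (35, 18), (40, 14), (45, 22), (50, 21), (55, 47), (60, 40)]
vial 0.015 263 [522.  20.  44.] ztop 60.5 [525.7  12.3] [33.1 31.7] -18.3
bot [(-5, 210), (0, 275), (5, 35), (10, 33), (15, 38), (20, 42), (25, 38), (30, 38), (35, 41), (40, 43), (45, 40), (50, 53), (55, 74), (60, 66), (65, 52), (70, 13), (75, 19), (80, 17), (85, 66)]
bot 0.015 641 [375.  22.  54.] ztop 85.7 [377.9  14.5] [56.3 44.4] 17.7
```

```bash
python3 -m creep '[[[0,0.15,-0.1,0,0],[0,0.4,-0.28,0,0],[0,0.7,-0.49,0,0],[0,0.9,-0.63,0,0],[0,1,-0.7,0,0]]]'
python3 -m creep '[[[0,0.15,-0.1,0,0],[0,0.4,-0.28,0,0],[0,0.7,-0.5,0,0],[0,0.9,-0.65,0,0],[0,1,-0.72,0,0]]]'
python3 -m creep '[[[0,0.1,0,0,0.02],[0,0.2,0,0,0.043],[0,0.29,0,0,0.066],[0,0.29,0,0,0.089],[0,0.29,0,0,0.112],[0,0.29,0,0,0.135],[0,0.29,0,0,0.158],[0,0.29,0,0,0.178],[0,0.29,0,0,0.19],[0,0.29,0,0,0.19]]]'
cat >> h.py <<'E'
def wcloud(im):
    z=im['range_z']; v,u=np.mgrid[:z.shape[0],:z.shape[1]]
    x=(u-im['cx'])/im['fx']; y=(v-im['cy'])/im['fy']; r=np.hypot(x,y)+1e-9; s=np.tan(np.minimum(r,1.4))/r
    p=np.stack([x*s*z,y*s*z,z],-1); M=im['mount']; p=p@M[:3,:3].T+M[:3,3]   # tool frame
    o=im['obs']; return p, p@R.from_quat(o['eef_rot']).as_matrix().T+o['position']
def rect(p):
    (c,s,a)=cv2.minAreaRect((p[:,:2]*1000).astype(np.float32))
    if s[0]<s[1]: s=s[::-1]; a+=90
    return np.round(c,1),np.round(s,1),round((a+90)%180-90,1)
def bands(T,W,c,rad,bs):
    "rects in world and tool frames of points near c between world heights"
    for lo,hi in bs:
        m=(np.hypot(W[...,0]-c[0],W[...,1]-c[1])<rad)&(W[...,2]>lo)&(W[...,2]<hi)
        if m.sum()>15: print(lo,hi,m.sum(),'z',np.round(np.percentile(W[m][:,2],[10,50,90])*1000,1),'W',*rect(W[m]),'T',*rect(T[m]))
E
python3 - <<'E'
from h import *
im=snap('wrist'); cv2.imwrite('pics/wrist1.png',im['frame']); T,W=wcloud(im); print(im['obs'])
bands(T,W,(.4825,.229),.06,[(.062,.075),(.078,.088),(.098,.115),(.062,.12)])
E
```

```text
t: 0.65
position: [0.5532, 0.1023, 0.2502]
eef_rot: [0.706, 0.708, -0.0, -0.0]
force: [-0.3, 0.7, -0.0]
gripper_width: 0.0852
finger_force: 0.0
t: 1.15
position: [0.4818, 0.2015, 0.2504]
eef_rot: [0.707, 0.708, 0.0, -0.0]
force: [0.7, -1.0, 0.4]
gripper_width: 0.0854
finger_force: 0.0
t: 2.15
position: [0.4834, 0.2286, 0.2503]
eef_rot: [0.982, 0.187, 0.0, 0.0]
force: [-0.0, -0.3, -0.0]
gripper_width: 0.0856
finger_force: 0.0
{'position': array([0.48344891, 0.22858045, 0.25026402]), 'eef_rot': array([9.82412923e-01, 1.86721205e-01, 9.55737208e-05, 1.77285965e-04])}
0.062 0.075 1014 z [68.3 69.3 70.3] W [484.1 229.4] [95.4 59.7] 21.5 T [ 0.9 -0.6] [95.4 59.7] 0.0
0.078 0.088 3463 z [82.3 83.3 84.2] W [483.6 229.9] [84.4 50.8] 21.2 T [ 0.6 -1.2] [84.4 50.8] 0.4
0.098 0.115 871 z [105.8 107.1 108.1] W [483.2 230.5] [49.7 13.8] 21.6 T [ 0.5 -2. ] [49.7 13.8] -0.1
0.062 0.12 5381 z [ 69.4  83.3 106.8] W [484.1 229.4] [95.4 59.7] 21.5 T [ 0.9 -0.6] [95.4 59.7] 0.0
```

View pics/wrist1.png

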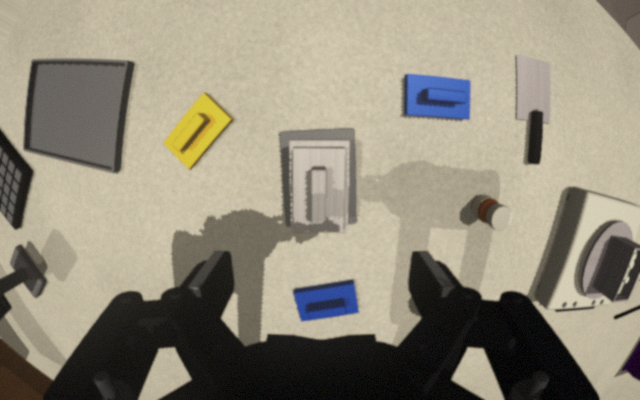

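The wrist view shows the lids centred between the fingers at (320,185), long sides square to the jaws. The offset is under 1 mm, and the heights of 69, 83 and 107 mm agree with the text. Next I descend.

```bash
python3 -m creep '[[[0,0.01,-0.01,0.15,0],[0,0.01,-0.01,0.4,0],[0,0.01,-0.01,0.7,0],[0,0.01,-0.01,0.9,0],[0,0.01,-0.01,1,0]]]'
python3 -m creep '[[[0,0,0,0.15,0],[0,0,0,0.3,0],[0,0,0,0.45,0],[0,0,0,0.6,0],[0,0,0,0.72,0],[0,0,0,0.8,0],[0,0,0,0.85,0],[0,0,0,0.88,0],[0,0,0,0.89,0],[0,0,0,0.89,0]]]'
python3 -m creep '[[[0.1,0,0,0,0],[0.2,0,0,0,0],[0.24,0,0,0,0],[0.28,0,0,0,0],[0.32,0,0,0,0],[0.36,0,0,0,0],[0.4,0,0,0,0],[0.45,0,0,0,0],[0.5,0,0,0,0],[0.5,0,0,0,0]]]' 40
```

```text
t: 2.7
position: [0.4817, 0.2297, 0.1468]
eef_rot: [0.982, 0.188, -0.002, 0.0]
force: [-0.6, -0.1, -0.3]
gripper_width: 0.0856
finger_force: 0.0
t: 3.7
position: [0.4839, 0.2304, 0.0616]
eef_rot: [0.982, 0.187, 0.0, -0.0]
force: [1.2, 0.3, 0.3]
gripper_width: 0.0853
finger_force: 0.0
t: 4.7
position: [0.4838, 0.2304, 0.0617]
eef_rot: [0.982, 0.187, 0.0, -0.0]
force: [-1.5, 0.4, 5.6]
gripper_width: 0.0593
finger_force: 44.2
```

```bash
python3 -m creep '[[[0.6,0,0,0,0],[0.6,0,0,-0.02,0],[0.6,0,0,-0.05,0],[0.6,0,0,-0.1,0],[0.6,0,0,-0.2,0],[0.6,0,0,-0.35,0],[0.6,0,0,-0.55,0],[0.6,0,0,-0.75,0],[0.6,0,0,-0.9,0],[0.6,0,0,-1,0]]]' 60
python3 -m creep '[[[0.6,0,0,-0.15,0],[0.6,0,0,-0.35,0],[0.6,0,0,-0.55,0],[0.6,0,0,-0.65,0],[0.6,0,0,-0.7,0],[0.6,0,0,-0.7,0],[0.6,0,0,-0.7,0]]]'
python3 - <<'E'
from h import *
im=snap('wrist'); cv2.imwrite('pics/wrist2.png',im['frame']); T,W=wcloud(im); o=im['obs']; print(o)
z=o['position'][2]
bands(T,W,o['position'],.06,[(z+.001,z+.013),(z+.015,z+.027),(z+.035,z+.052)])
M=R.from_quat(o['eef_rot']).as_matrix()
t=np.array([.5485,-.2545,0])-o['position']; print('to tin world',t,'tool',M.T@t, 'tool x yaw',np.degrees(np.arctan2(M[1,0],M[0,0])))
E
```

```text
t: 5.7
position: [0.4844, 0.2306, 0.1637]
eef_rot: [0.982, 0.187, 0.001, -0.0]
force: [-0.1, 0.2, -2.4]
gripper_width: 0.0585
finger_force: 64.8
t: 6.4
position: [0.483, 0.2301, 0.2302]
eef_rot: [0.982, 0.187, -0.001, 0.0]
force: [0.6, 0.3, -2.8]
gripper_width: 0.0588
finger_force: 64.9
{'position': array([0.48299527, 0.23011987, 0.23024174]), 'eef_rot': array([ 9.82288638e-01,  1.87372049e-01, -8.60449445e-04,  8.55007441e-05])}
0.23124173673381646 0.24324173673381647 5173 z [236.1 237.6 240.9] W [490.3 231.7] [86.2 81.2] -68.5 T [7.4 1.3] [86.2 81.2] -89.9
0.24524173673381644 0.25724173673381645 15647 z [250.6 251.6 252.5] W [493.4 233.4] [92.2 63.4] -66.5 T [10.8  0.8] [92.2 63.4] 88.1
0.26524173673381646 0.2822417367338165 10480 z [268.3 273.4 278.7] W [489.2 232.3] [119.3  37.4] -68.6 T [6.5 0.2] [119.3  37.4] -89.8
to tin world [ 0.06550473 -0.48461987 -0.23024174] tool [-0.11709013  0.47473983  0.23037043] tool x yaw 21.59893493510084
```

View pics/wrist2.png

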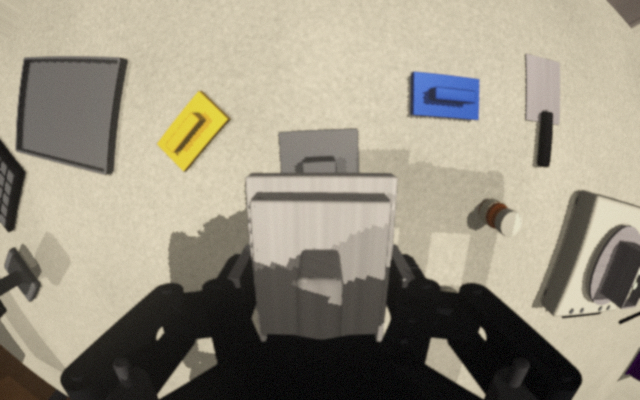

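The wrist view shows both lids held level between the fingers at (320,250), with the rest block bare behind them at (318,150). Next I carry them towards the tin.

```bash
python3 -m creep '[[[0.6,-0.03,0.1,0,0],[0.6,-0.08,0.3,0,0],[0.6,-0.13,0.5,0,0],[0.6,-0.18,0.72,0,0],[0.6,-0.23,0.95,0,0]]]'
python3 -m creep '[[[0.6,-0.05,0.2,0,0],[0.6,-0.1,0.4,0,0],[0.6,-0.14,0.6,0,0],[0.6,-0.19,0.8,0,0],[0.6,-0.23,0.95,0,0]]]'
python3 -m creep '[[[0.6,-0.05,0.2,0,0],[0.6,-0.1,0.4,0,0],[0.6,-0.14,0.6,0,0],[0.6,-0.18,0.75,0,0],[0.6,-0.2,0.85,0,0],[0.6,-0.2,0.85,0,0],[0.6,-0.2,0.85,0,0],[0.6,-0.2,0.85,0,0]]]'
python3 - <<'E'
from h import *
im=snap('wrist'); cv2.imwrite('pics/wrist3.png',im['frame']); T,W=wcloud(im); o=im['obs']; print(o)
bands(T,W,(.5485,-.2545),.11,[(.046,.054),(.064,.072)])
bands(T,W,(.5485,-.2545),.06,[(.1,.114),(.116,.13)])
for n in('scene','side'):
    i2=snap(n); P=cloud(i2); cv2.imwrite(f'pics/{n}3.png',i2['frame']); print(n); bands(P,P,(.5485,-.2545),.06,[(.1,.114),(.116,.13)])
M=R.from_quat(o['eef_rot']).as_matrix()
t=np.array([.5485,-.2545,0])-o['position']; print('tool',M.T@t, 'yaw',np.degrees(np.arctan2(M[1,0],M[0,0])))
E
```

```text
t: 6.95
position: [0.4968, 0.1321, 0.2306]
eef_rot: [0.982, 0.188, -0.001, 0.0]
force: [0.3, -0.8, -2.0]
gripper_width: 0.0583
finger_force: 64.9
t: 7.45
position: [0.5103, 0.0348, 0.2306]
eef_rot: [0.982, 0.187, -0.001, 0.0]
force: [0.4, -0.2, -2.0]
gripper_width: 0.0587
finger_force: 64.9
t: 8.25
position: [0.5233, -0.049, 0.2312]
eef_rot: [0.982, 0.188, -0.0, -0.0]
force: [0.8, -0.6, -3.5]
gripper_width: 0.0588
finger_force: 64.9
{'position': array([ 0.52328032, -0.04899222,  0.23118914]), 'eef_rot': array([ 9.82217855e-01,  1.87744578e-01, -1.07290011e-04, -2.17552671e-04])}
0.046 0.054 7689 z [49.1 50.2 51.2] W [ 558.3 -249.4] [199.2 189. ] -83.2 T [-41.3 199.3] [199.2 189. ] -75.1
0.064 0.072 4090 z [67.3 68.3 69.2] W [ 557.5 -234.3] [138.5  95.7] -20.6 T [-36.5 184.9] [138.5  95.7] 42.2
0.1 0.114 2917 z [102.1 107.5 111.6] W [ 550.6 -254.2] [88.8 54.7] 13.8 T [-50.3 200.8] [88.8 54.7] 7.9
0.116 0.13 1342 z [117.2 121.5 123.5] W [ 549.8 -255.3] [91.4 56.5] 14.7 T [-51.4 201.6] [91.4 56.5] 6.9
scene
0.1 0.114 531 z [102.2 107.1 111.5] W [ 550.8 -254.5] [94.6 54.6] 14.5 T [ 550.8 -254.5] [94.6 54.6] 14.5
0.116 0.13 220 z [116.8 121.2 124.8] W [ 551.1 -255.6] [95.2 57.7] 13.8 T [ 551.1 -255.6] [95.2 57.7] 13.8
side
0.1 0.114 246 z [101.5 107.4 112.4] W [ 546.1 -253.9] [89.3 64.7] 14.2 T [ 546.1 -253.9] [89.3 64.7] 14.2
0.116 0.13 137 z [117.1 120.4 123.3] W [ 545.8 -253.5] [90.1 61.8] 14.8 T [ 545.8 -253.5] [90.1 61.8] 14.8
tool [-0.05232214  0.20042971  0.23110219] yaw 21.642381455186843
```

View pics/wrist3.png

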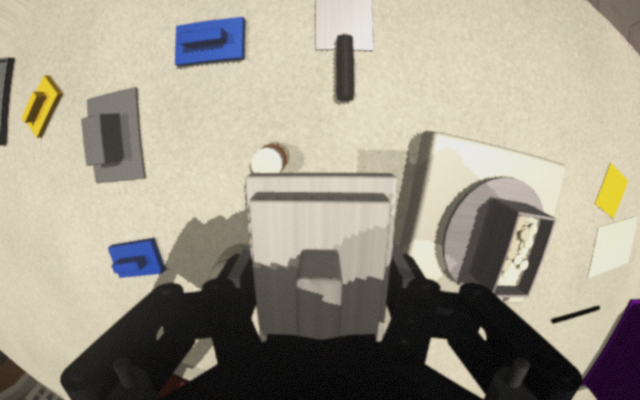

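The wrist view shows the open tin at (515,245) on the balance, the held lids at (320,250), and the vial at (270,158), well clear of the path. Next I move over the tin.

```bash
python3 -m creep '[[[0.6,-0.03,0.1,0,0],[0.6,-0.07,0.3,0,0],[0.6,-0.13,0.5,0,0],[0.6,-0.19,0.75,0,0],[0.6,-0.25,1,0,0]]]'
python3 -m creep '[[[0.6,-0.05,0.2,0,0.003],[0.6,-0.1,0.4,0,0.009],[0.6,-0.15,0.6,0,0.015],[0.6,-0.2,0.8,0,0.019],[0.6,-0.24,0.95,0,0.0206],[0.6,-0.26,1,0,0.0206],[0.6,-0.26,1,0,0.0206],[0.6,-0.26,1,0,0.0206],[0.6,-0.26,1,0,0.0206]]]'
python3 -m creep '[[[0.6,0,0,0.1,0],[0.6,0,0,0.3,0],[0.6,0,0,0.5,0],[0.6,0,0,0.65,0],[0.6,0,0,0.73,0],[0.6,0,0,0.75,0],[0.6,0,0,0.75,0]]]'
python3 - <<'E'
from h import *
for n in('scene','side'):
    im=snap(n); P=cloud(im); o=im['obs']
    if n=='side': print({k:np.round(v,4) for k,v in o.items()}); f=cv2.resize(im['frame'][80:200,270:430],None,fx=5,fy=5,interpolation=cv2.INTER_CUBIC); cv2.imwrite('pics/sideB.png',f[:,:])
    else: f=cv2.resize(im['frame'][110:220,140:290],None,fx=5,fy=5,interpolation=cv2.INTER_CUBIC); cv2.imwrite('pics/sceneB.png',f)
    z=o['position'][2]-.0026
    print(n); bands(P,P,o['position'],.062,[(z,z+.012),(z+.015,z+.03),(.095,.118)])
M=R.from_quat(o['eef_rot']).as_matrix()
print('tool',M.T@(np.array([.5498,-.2549,.1256])-o['position']), 'yaw',np.degrees(np.arctan2(M[1,0],M[0,0])))
E
```

```text
t: 8.9
position: [0.5371, -0.1532, 0.2314]
eef_rot: [0.982, 0.188, 0.0, 0.0]
force: [0.5, -0.2, -2.6]
gripper_width: 0.0588
finger_force: 65.0
t: 9.8
position: [0.5497, -0.2535, 0.2313]
eef_rot: [0.992, 0.124, -0.0, -0.0]
force: [0.4, -0.2, -2.6]
gripper_width: 0.0589
finger_force: 65.0
t: 10.5
position: [0.5498, -0.2544, 0.1565]
eef_rot: [0.992, 0.124, 0.0, 0.0]
force: [-0.4, -1.0, -2.8]
gripper_width: 0.0585
finger_force: 65.0
scene
0.15386830400220813 0.16586830400220814 179 z [156.7 162.  165.2] W [ 574.  -246.6] [86.8 54.5] -67.7 T [ 574.  -246.6] [86.8 54.5] -67.7
0.16886830400220815 0.18386830400220813 351 z [172.3 177.5 180.5] W [ 562.4 -248.5] [80.3 68.2] -55.7 T [ 562.4 -248.5] [80.3 68.2] -55.7
0.095 0.118 310 z [ 97.6 107.  114.8] W [ 551.4 -254.2] [92.2 55.6] 13.5 T [ 551.4 -254.2] [92.2 55.6] 13.5
{'position': array([ 0.5501, -0.2546,  0.1571]), 'eef_rot': array([9.923e-01, 1.235e-01, 5.000e-04, 4.000e-04])}
side
0.15446560894529507 0.16646560894529508 166 z [156.7 161.9 165.5] W [ 539.7 -241.3] [105.4  63. ] 28.3 T [ 539.7 -241.3] [105.4  63. ] 28.3
0.16946560894529505 0.18446560894529507 225 z [171.5 177.7 180.1] W [ 544.3 -244.5] [85.  70.5] 14.2 T [ 544.3 -244.5] [85.  70.5] 14.2
0.095 0.118 405 z [ 98.4 108.  116. ] W [ 545.3 -254.7] [89.2 64.1] 11.8 T [ 545.3 -254.7] [89.2 64.1] 11.8
tool [-0.00039675  0.00015701  0.03146543] yaw 14.190279337743616
```

View pics/sideB.png

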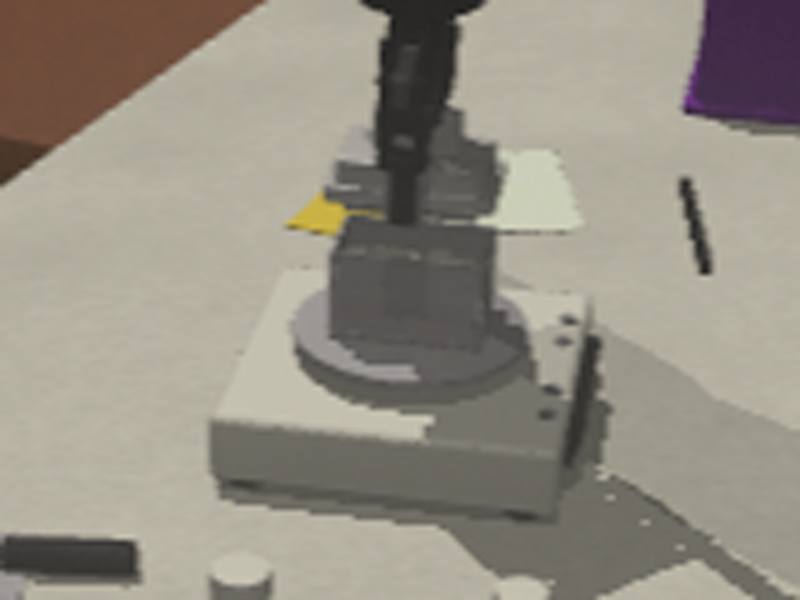

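The side view crop shows the lids centred over the tin: the flange spans 325–500 and the tin 330–497. Next I lower them gently, checking the force.

```bash
python3 -m creep '[[[0.6,0,0,0.05,0],[0.6,0,0,0.12,0],[0.6,0,0,0.18,0],[0.6,0,0,0.2,0],[0.6,0,0,0.2,0]]]'
python3 -m creep '[[[0.6,0,0,0.02,0],[0.6,0,0,0.04,0],[0.6,0,0,0.05,0],[0.6,0,0,0.05,0],[0.6,0,0,0.05,0]]]'
python3 - <<'E'
from h import *
o=readout.get_obs();print(o['position'],o['force'],o['wrist_torque'])
E
```

```text
t: 11.1
position: [0.5492, -0.2542, 0.1354]
eef_rot: [0.992, 0.123, -0.001, -0.0]
force: [0.7, 0.0, -2.2]
gripper_width: 0.0586
finger_force: 65.0
t: 11.6
position: [0.5497, -0.2544, 0.1314]
eef_rot: [0.992, 0.123, 0.0, 0.0]
force: [0.0, 0.3, -2.8]
gripper_width: 0.0592
finger_force: 65.0
[ 0.54966891 -0.25444555  0.13138739] [ 0.0043773   0.26242533 -2.81521738] [ 0.00890351 -0.03165209  0.03573469]
```

Entered with no contact yet; skirt 3 mm in.

```bash
python3 -m creep '[[[0.6,0,0,0.01,0],[0.6,0,0,0.02,0],[0.6,0,0,0.03,0],[0.6,0,0,0.03,0],[0.6,0,0,0.03,0]]]'
python3 -m creep '[[[0.6,0,0,0.01,0],[0.6,0,0,0.02,0],[0.6,0,0,0.02,0],[0.6,0,0,0.02,0],[0.6,0,0,0.02,0]]]'
```

```text
t: 12.1
position: [0.5496, -0.2544, 0.1282]
eef_rot: [0.992, 0.123, -0.0, -0.0]
force: [-0.1, -0.4, -3.1]
gripper_width: 0.0585
finger_force: 65.0
t: 12.6
position: [0.5496, -0.2544, 0.1263]
eef_rot: [0.992, 0.123, 0.0, 0.0]
force: [-0.2, -0.4, -1.8]
gripper_width: 0.0586
finger_force: 65.0
```

```bash
python3 -m creep '[[[0.6,0,0,0.005,0],[0.6,0,0,0.01,0],[0.6,0,0,0.01,0],[0.6,0,0,0.01,0],[0.6,0,0,0.01,0]]]'
python3 -m creep '[[[0.6,0,0,0.005,0],[0.6,0,0,0.01,0],[0.6,0,0,0.01,0],[0.6,0,0,0.01,0],[0.6,0,0,0.01,0]]]'
```

```text
t: 13.1
position: [0.5497, -0.2545, 0.1254]
eef_rot: [0.992, 0.123, 0.0, 0.0]
force: [-0.7, -0.6, -1.5]
gripper_width: 0.0591
finger_force: 65.1
t: 13.6
position: [0.5497, -0.2545, 0.1245]
eef_rot: [0.992, 0.123, 0.0, 0.0]
force: [0.3, 0.4, 0.7]
gripper_width: 0.059
finger_force: 65.3
```

```bash
python3 -m creep '[[[0.6,0,0,0.005,0],[0.6,0,0,0.01,0],[0.6,0,0,0.01,0],[0.6,0,0,0.01,0]]]'
python3 -m creep '[[[0.2,0,0,0,0],[0.15,0,0,0,0],[0.1,0,0,0,0],[0.05,0,0,0,0],[0,0,0,0,0],[0,0,0,0,0],[0,0,0,0,0]]]'
python3 -m creep '[[[0,0,0,-0.05,0],[0,0,0,-0.15,0],[0,0,0,-0.35,0],[0,0,0,-0.6,0],[0,0,0,-0.85,0],[0,0,0,-1,0],[0,0,0,-1,0],[0,0,0,-1,0]]]'
python3 - <<'E'
from h import *
im=snap('wrist'); cv2.imwrite('pics/wrist4.png',im['frame']); T,W=wcloud(im); o=im['obs']; print(o)
bands(T,W,(.5498,-.2545),.06,[(.126,.137),(.14,.15),(.16,.175)])
for b in [(.128,.136),(.141,.149),(.163,.175)]:
    m=(np.hypot(W[...,0]-.5498,W[...,1]+.2545)<.06)&(W[...,2]>b[0])&(W[...,2]<b[1]); q=T[m]; A=np.c_[q[:,:2],np.ones(len(q))]; zz=W[m][:,2]
    if m.sum()>30:print('tilt deg x,y',np.degrees(np.linalg.lstsq(A,zz,rcond=None)[0][:2]),zz.mean())
E
```

```text
t: 14.0
position: [0.5497, -0.2545, 0.1235]
eef_rot: [0.992, 0.123, 0.0, 0.0]
force: [-1.0, 0.3, 2.5]
gripper_width: 0.0587
finger_force: 65.5
t: 14.7
position: [0.5496, -0.2544, 0.1233]
eef_rot: [0.992, 0.123, -0.0, 0.0]
force: [0.4, -0.1, -0.5]
gripper_width: 0.0852
finger_force: 0.0
t: 15.5
position: [0.5495, -0.2543, 0.2231]
eef_rot: [0.992, 0.123, 0.0, 0.0]
force: [-0.1, -0.1, -0.3]
gripper_width: 0.0854
finger_force: 0.0
{'position': array([ 0.54952429, -0.25434732,  0.22309116]), 'eef_rot': array([9.92348523e-01, 1.23468243e-01, 3.65967654e-05, 1.73517055e-05])}
0.126 0.137 1843 z [131.1 132.  132.9] W [ 550.1 -255.4] [95.1 60.9] 14.0 T [0.3 1.1] [95.1 60.9] 0.1
0.14 0.15 6519 z [145.1 146.  146.8] W [ 549.3 -254.5] [85.  50.7] 13.8 T [-0.3  0.1] [85.  50.7] 0.4
0.16 0.175 1718 z [168.8 169.8 170.7] W [ 549.9 -254.6] [49.8 13.6] 13.8 T [0.3 0.4] [49.8 13.6] 0.4
tilt deg x,y [0.08567755 0.1300572 ] 0.13199224316091274
tilt deg x,y [-0.11595106 -0.04836723] 0.1459513603743011
tilt deg x,y [-0.75321072 -0.85864605] 0.16972719330006428
```

View pics/wrist4.png

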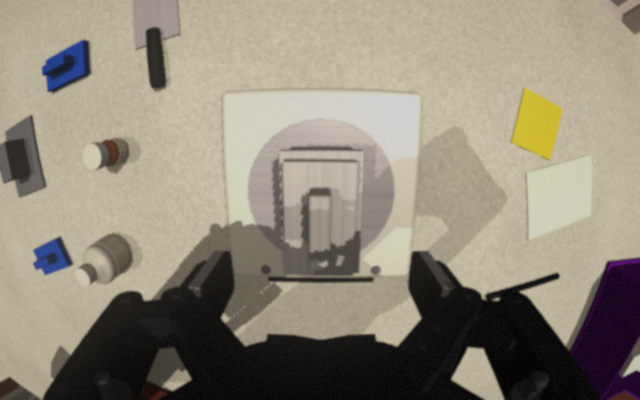

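The wrist view shows the lids seated square on the tin at (320,210), with the flange level at 132 mm (the 133 mm rim-plus-flange height less 1 mm of sag). The bar at (320,220) is aligned with the jaws. Next I grip the bar.

```bash
python3 -m creep '[[[0.3,0,0.003,0.05,0],[0.5,0,0.003,0.15,0],[0.5,0,0.003,0.28,0],[0.5,0,0.003,0.4,0],[0.5,0,0.003,0.48,0],[0.5,0,0.003,0.53,0],[0.5,0,0.003,0.55,0],[0.5,0,0.003,0.555,0],[0.5,0,0.003,0.555,0],[0.5,0,0.003,0.555,0]]]' 30
python3 -m creep '[[[0.6,0,0,0,0],[0.68,0,0,0,0],[0.72,0,0,0,0],[0.76,0,0,0,0],[0.8,0,0,0,0],[0.84,0,0,0,0],[0.88,0,0,0,0],[0.95,0,0,0,0],[1,0,0,0,0],[1,0,0,0,0]]]' 40
```

```text
t: 16.55
position: [0.55, -0.2549, 0.1685]
eef_rot: [0.992, 0.123, 0.0, 0.0]
force: [-0.2, 0.3, 0.0]
gripper_width: 0.0427
finger_force: 0.0
t: 17.55
position: [0.5497, -0.2547, 0.1678]
eef_rot: [0.992, 0.123, 0.0, -0.0]
force: [-1.3, 0.2, 0.4]
gripper_width: 0.0128
finger_force: 41.9
```

Gripped at 13 mm with no vertical load. Next I lift slowly, straight up.

```bash
python3 -m creep '[[[1,0,0,0,0],[1,0,0,-0.01,0],[1,0,0,-0.02,0],[1,0,0,-0.04,0],[1,0,0,-0.06,0],[1,0,0,-0.09,0],[1,0,0,-0.12,0],[1,0,0,-0.15,0],[1,0,0,-0.18,0],[1,0,0,-0.2,0]]]' 50
python3 -m creep '[[[1,0,0,-0.03,0],[1,0,0,-0.1,0],[1,0,0,-0.2,0],[1,0,0,-0.33,0],[1,0,0,-0.48,0],[1,0,0,-0.6,0],[1,0,0,-0.68,0],[1,0,0,-0.7,0],[1,0,0,-0.7,0],[1,0,0,-0.7,0]]]'
python3 - <<'E'
from h import *
im=snap('side'); P=cloud(im); o=im['obs']; print(o['position'],readout.get_obs()['force'])
cv2.imwrite('pics/sideC.png',cv2.resize(im['frame'][80:200,270:430],None,fx=5,fy=5,interpolation=cv2.INTER_CUBIC))
for n in('scene','side'):
    i=im if n=='side' else snap(n); Q=P if n=='side' else cloud(i)
    print(n); bands(Q,Q,(.5498,-.2545),.07,[(.122,.136),(.137,.146),(.21,.23),(.229,.245)])
E
```

```text
t: 18.55
position: [0.5499, -0.2548, 0.1883]
eef_rot: [0.992, 0.123, 0.0, 0.0]
force: [-0.3, 0.7, -0.9]
gripper_width: 0.0128
finger_force: 50.9
t: 19.55
position: [0.5494, -0.2545, 0.257]
eef_rot: [0.992, 0.123, -0.0, -0.0]
force: [0.4, 0.7, -2.5]
gripper_width: 0.0131
finger_force: 50.8
[ 0.54936088 -0.25451382  0.25703135] [-0.28575774  0.20547876 -1.19813642]
scene
0.122 0.136 385 z [127.2 132.  134.9] W [ 550.1 -255.6] [100.2  61.9] 14.6 T [ 550.1 -255.6] [100.2  61.9] 14.6
0.137 0.146 342 z [138.8 141.5 143.8] W [ 550.7 -253. ] [73.2 42.3] 14.6 T [ 550.7 -253. ] [73.2 42.3] 14.6
0.21 0.23 98 z [221.3 225.3 229. ] W [ 550.4 -255.2] [85.1 52.1] 13.9 T [ 550.4 -255.2] [85.1 52.1] 13.9
0.229 0.245 373 z [231.7 234.7 237.7] W [ 550.  -255.4] [87.4 51.7] 13.2 T [ 550.  -255.4] [87.4 51.7] 13.2
side
0.122 0.136 249 z [125.4 131.8 134.2] W [ 545.9 -252.3] [96.6 63.3] 12.2 T [ 545.9 -252.3] [96.6 63.3] 12.2
0.137 0.146 177 z [139.3 141.1 142.6] W [ 546.1 -253.6] [71.9 44.6] 12.0 T [ 546.1 -253.6] [71.9 44.6] 12.0
0.21 0.23 103 z [222.  225.4 229.1] W [ 535.6 -236.6] [91.3 38.1] 35.1 T [ 535.6 -236.6] [91.3 38.1] 35.1
0.229 0.245 254 z [231.3 234.8 240.6] W [ 545.6 -253.1] [84.3 54. ] 12.5 T [ 545.6 -253.1] [84.3 54. ] 12.5
```

View pics/sideC.png

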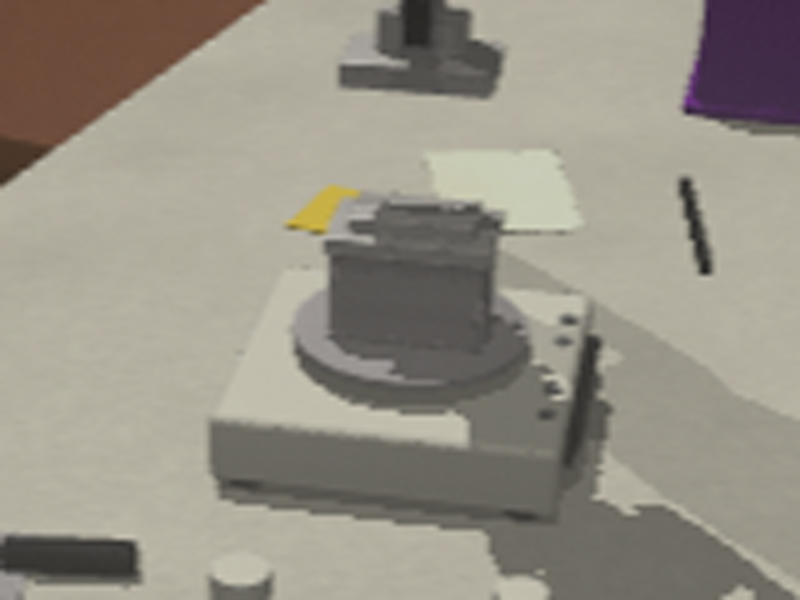

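The side crop shows the inner lid seated on the tin at (415,225). The outer lid is held level at (420,70), with its rim about 79 mm above the boss. I'll let it settle, then hand in.

```bash
python3 -m creep '[[[1,0,0,0,0],[1,0,0,0,0],[1,0,0,0,0],[1,0,0,0,0],[1,0,0,0,0]]]' && python3 -c "
from workcell import bot
print(bot.job_done())"
```

```text
t: 20.15
position: [0.5497, -0.2547, 0.2578]
eef_rot: [0.992, 0.123, 0.0, 0.0]
force: [-0.5, 0.1, -0.9]
gripper_width: 0.0125
finger_force: 50.8
the job is handed in; nothing more can be done
None
```

The job is handed in at 20 s: the inner lid is seated on the tin, and the outer lid is held level and still by its bar, about 8 cm above the inner lid and clear of everything.

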